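# Dock the yellow alignment sensor head

### The job

Put the yellow wheel-alignment sensor head into its charging cradle, the black plate with yellow corner kerbs: set it down gently (not dropped) between the kerbs so that it sits flat on the deck, upright, and holds the sprung detection pin down, then let go. Leave the blue sensor head where it is.

Things in the scene. Friction and masses are not known exactly. Their poses are not given: they have to be found in the camera images.
- yellow_head: Loose sensor head with a grey box body 120 (its x) x 76 (its y) x 40 mm high, yellow bands round both ends, and on top a yellow grip block 70 (x) x 28 (y) mm, from 40 to 79 mm above the underside, centred: pinch it across its 28 mm. Mass 0.44 to 0.66 kg. Origin: centre of the underside; z up. It is the same turned end for end, so either way round will do. It starts upright on the bench.
- blue_head: Bystander: a sensor head of the same shape and size as the yellow one, but with blue bands and a blue grip. Origin: centre of the underside. To be left where it is.
- cradle: Charging cradle fixed to the bench: black plate 160 (its x) x 116 (its y) mm; its deck, the seat of the head, is 12 mm above the bench. Yellow L-shaped kerbs at the four corners rise 14 mm above the deck; the room between them is 144 (x) x 100 (y) mm, so the head, lying lengthwise along x, has 12 mm to spare on every side. Origin: centre of the plate's underside, on the bench; z up. Steel detection pin, 18 mm across, in the middle of the deck.
- pin (a joint): Travel of the cradle's detection pin in m: 0 = up, standing 8 mm above the deck; 0.008 = pushed level with the deck. It springs back; holding it level takes about 1.8 N, so the head's own weight keeps it down.
Mind the look-alikes: they are no part of the job. Leave any red or turquoise look-alike of the yellow_head alone.

How it is judged (in metres and radians):
At the end, for the whole second after the job is handed in: Yellow head at rest on the deck between the kerbs: centre within 20 mm of the cradle's, lengthwise within 15 degrees (either way round), upright within 4 degrees, underside within 4 mm of the deck; pin down by over 6 mm; blue head within 30 mm of its start (value of joint pin above 0.006 m and horizontal distance between yellow_head and cradle below 0.02 m and z of yellow_head in the frame of cradle below 0.016 m and angle between the x axis of yellow_head and the x axis of cradle, either way round below 0.26 rad and angle between yellow_head's own z axis and vertical below 0.07 rad and linear speed of yellow_head below 0.02 m/s and distance of blue_head from where it was at the start of the episode below 0.03 m); the robot touches nothing.
It fails at once if the blue head is shifted by more than 30 mm (distance of blue_head from where it was at the start of the episode above 0.03 m).
It fails at once if the yellow head is dropped: it falls, untouched by the fingers, with its underside more than 45 mm above the bench (height (world z) of yellow_head above 0.045 m and contact force between the fingers and yellow_head below 0.05 N and linear speed of yellow_head above 0.3 m/s).
It also fails if it takes over 38 s, if anything falls off the work surface, if the arm or the gripper's body presses on something with over 40 N, if the wrist force passes 120 N, or if a joint passes its speed limit or range.

### The arm

A 6-joint arm with a two-finger parallel gripper is mounted at the origin on the work surface. World frame = base frame: x ahead of the robot, y to its left, z up, the work surface at z = 0. Lengths are in mm, angles in degrees, forces in N, time in s.
With the tool pointing down it reaches from about 300 to 850 mm from the base axis. Payload 4.2 kg.
Tool frame: the origin (TCP) lies on the centre line of the jaws, within the pads' length; the fingertips stand 14 mm ahead of it and the grasp point (between the pads) lies 5 mm behind it; z points along the fingers, y is the direction in which the jaws open and shut (so a half turn about z gives the same grasp; the last joint's range is limited). The gripper opens to 91 mm and grips with 3 to 60 N. Pads are 32 mm wide; open, the fingers measure 118 mm over their backs; the gripper's body (76 mm by 178 mm) begins 60 mm behind the grasp point.
Start: joints at [63.713, 18.312, 89.639, -0, 72.044, -1.146], TCP at [244.295, 520.54, 227.976] pointing down, gripper open.
Joint ranges: [-177.97, 177.97], [-48.28, 115.42], [12.27, 149.76], [-77.06, 257.06], [2.81, 150.46], [-146.56, 146.56]. Speed limits (degrees/s): [147.25, 147.25, 180, 180, 180, 180].

### API

Orientations are given as [roll, pitch, yaw] about the fixed x, y, z axes, in that order (R = Rz(yaw) Ry(pitch) Rx(roll)).
In Python, from workcell import env gives the robot as it stands.
- The arm moves only by the tool play_rows, never from a script. Its argument "increments" is a list of rows, each a list of 5 numbers: the shift along the world's x, y, z in mm, then the turn about the world's z in degrees, then the closure, from 0 (fully open) to 1 (shut). In form: [[x, y, z, yaw, fingers], ...]. A call has 1 to 20 rows; each row shifts and turns the commanded pose from where the row before left it; what a row does not reach is not made up. A row lasts 1/8 s, in which the tool goes at most 62.5 mm and 10.7 degrees, less where a joint would pass 70% of its speed; a pose out of reach is approached as far as the arm can. A call is refused whole if a number of a shift passes 62.5 or a number of a turn 10.7, either way. A call with a gripper value outside its range is refused whole. The fingers move at their own pace and stop on an object; "newtons" is the grip in N (left out, the last holds). Time passes only in rows, so rows that do not move let the fingers close. It gives the time, the measured TCP pose, the force and the opening at its end, in the units of the state.
- env.state(): the state, without advancing time (a new reading comes with each control period).
- env.grab_frame(name): name is "scene" or "top" or "wrist"; returns the picture (400x640x3 uint8, red, green, blue); there is no depth.
- env.calibration(name): a dict with "fx", "fy", "cx", "cy" (pixels), "R" (3x3) and "t" (3): a world point X has camera coordinates R X + t; the wrist camera has in their place "hand_eye" (4x4, takes a point from camera to tool coordinates, whose origin is the TCP and whose axes are the flange's). Camera axes: x right, y down, z forward; pixel columns grow to the right and rows downward; lengths in mm; the calibration is good to about 2 mm. A picture is of the moment at which its call begins: read the wrist's pose just before it. calibration takes no time and is no camera call.
- env.job_done(): hands the job in, once; it reports no verdict.
The state is a dict: "time_s": time; "qpos": joint angles; "qvel": joint speeds; "effort": joint torques, N m; "ee_pos": TCP position; "ee_rot": TCP orientation; "force": force on the tool from outside, world axes, zero at the start; "torque": the same for the moment, N m; "gripper_width": finger opening in mm.
Only numpy, scipy, OpenCV 4.12 (cv2) and the standard library are available. Lean on these libraries where they do the work, as an engineer would, in place of code of your own. Each camera call takes 0.05 s, during which the arm holds its last target.

## Working session

There is one attempt and no reset: what is moved stays moved. The work goes in short steps, Python scripts to look and compute and a tool call to move; the robot and the scene stay as the last step left them, time stands still between calls to the robot, and variables do not carry over. Pictures are saved under pics/ and viewed, and the job is handed in when it is done.

Besides the shell and the picture viewer there is one more tool, called after "Emit:" by a JSON object that holds its "fn" and its "kwargs". play_rows: Moves the arm, as the interface text tells. Its arguments: {"type":"object","properties":{"increments":{"type":"array"},"newtons":{"type":"number"}},"required":["increments"]}

```bash
mkdir -p pics; python3 - <<'E'
from workcell import env
import cv2
s=env.state();print(s)
for n in("scene","top"):
    cv2.imwrite(f"pics/{n}0.png",env.grab_frame(n)[:,:,::-1]);c=env.calibration(n);print(n,c)
print(env.calibration("wrist"))
E
```

```text
{'time_s': 0.0, 'qpos': array([ 6.37107197e+01,  1.83518373e+01,  8.97057261e+01, -1.47147185e-03,
        7.20417717e+01, -1.14461083e+00]), 'qvel': array([-0.03557353, -0.01385698,  0.03267222,  0.04405633,  0.01587951,
        0.16786713]), 'effort': array([ 1.48904346e-03, -4.12444568e+01, -2.31972331e+01,  7.28713442e-02,
        4.57516161e-02, -1.59678284e-04]), 'ee_pos': array([244.10951347, 520.09808664, 227.1228803 ]), 'ee_rot': array([-1.79900657e+02, -5.85591634e-04,  1.54855785e+02]), 'force': array([ 0.21789481, -0.86941859, -0.74555179]), 'torque': array([-0.02666884, -0.03596257,  0.02697503]), 'gripper_width': 91.04370015751383}
scene {'fx': 390.235841026362, 'fy': 390.235841026362, 'cx': 316.4561571329716, 'cy': 196.65572553780626, 'R': array([[ 1.47880512e-01,  9.89005001e-01,  6.79724730e-04],
       [ 8.57971736e-01, -1.27945896e-01, -4.97508139e-01],
       [-4.91951070e-01,  7.41549430e-02, -8.67459042e-01]]), 't': array([-151.5029476 , -418.35583734, 1141.85567941])}
top {'fx': 479.903824491378, 'fy': 479.903824491378, 'cx': 320.18499478431283, 'cy': 195.39545541273841, 'R': array([[-0.09346242, -0.99562223,  0.00107767],
       [-0.96782013,  0.09059843, -0.23476824],
       [ 0.23364285, -0.022985  , -0.97205078]]), 't': array([111.63513357, 528.9331885 , 964.61839363])}
{'fx': 342.05316145443174, 'fy': 342.05316145443174, 'cx': 318.7709436855315, 'cy': 202.69413364495844, 'hand_eye': array([[-8.44519853e-04, -9.66196130e-01, -2.57806758e-01,
         7.12207192e+01],
       [ 9.99999293e-01, -1.03174995e-03,  5.90960283e-04,
         3.70553100e-01],
       [-8.36975648e-04, -2.57806076e-01,  9.66196319e-01,
        -1.57377773e+02],
       [ 0.00000000e+00,  0.00000000e+00,  0.00000000e+00,
         1.00000000e+00]])}
```

View pics/scene0.png

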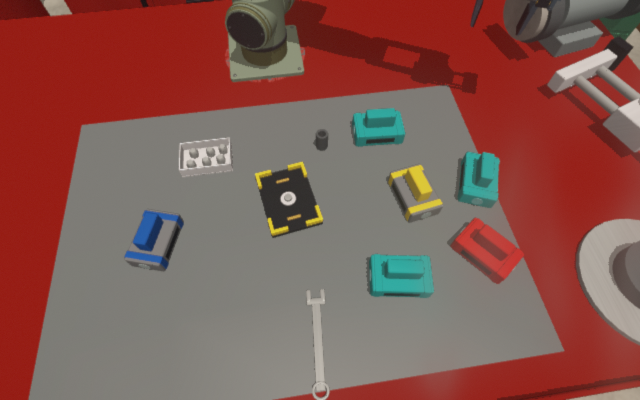

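View pics/top0.png

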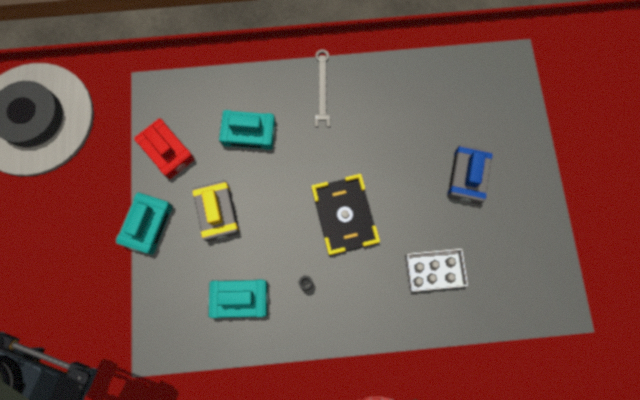

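Candidates (scene / top pixels):
- The yellow head is at (415,190) / (215,211).
- The blue head is at (155,240) / (470,175).
- The red look-alike is at (487,248) / (163,147).
- The turquoise look-alikes are at (378,126), (480,178) and (401,274) / (238,299), (145,223) and (247,130).
- The cradle also has yellow kerbs, at (288,198) / (345,214).

The grey body with yellow bands and grip at (415,190) fits the description, so that is my choice. I'll check it in a crop and measure it.

```bash
cat > h.py <<'E'
from workcell import env
import cv2,numpy as np
from scipy.spatial.transform import Rotation as Ro
def ray(n,uv,z,cal=None,pose=None):
    c=cal or env.calibration(n); d=np.array([(uv[0]-c['cx'])/c['fx'],(uv[1]-c['cy'])/c['fy'],1.])
    if n=='wrist':
        H=c['hand_eye'];R=Ro.from_euler('xyz',pose[1],degrees=True).as_matrix()
        o=R@H[:3,3]+pose[0]; w=R@H[:3,:3]@d
    else:
        o=-c['R'].T@c['t']; w=c['R'].T@d
    return o+w*(z-o[2])/w[2]
def ymask(im):
    h=cv2.cvtColor(im,cv2.COLOR_RGB2HSV)
    return cv2.inRange(h,(20,120,90),(35,255,255))
E
python3 - <<'E'
from h import *
im=cv2.imread('pics/scene0.png')
a=cv2.resize(im[150:235,375:455],None,fx=5,fy=5,interpolation=2)
b=cv2.resize(cv2.imread('pics/top0.png')[170:255,180:260],None,fx=5,fy=5,interpolation=2)
cv2.imwrite('pics/crop0.png',np.hstack([a,b]))
for n in('scene','top'):
    im=cv2.imread(f'pics/{n}0.png')[:,:,::-1].copy()
    m=ymask(im);k,l,st,ce=cv2.connectedComponentsWithStats(m)
    for i in range(1,k):
        if st[i,4]>15: print(n,ce[i].round(1),st[i,4],ray(n,ce[i],60).round(),ray(n,ce[i],26).round())
E
```

```text
scene [297.9 167.5] 139 [453.  44.  60.] [430.  45.  26.]
scene [414.5 181.5] 733 [527. 291.  60.] [508. 304.  26.]
scene [261.7 176.9] 145 [466. -38.  60.] [444. -41.  26.]
scene [282.1 180.2] 24 [481.   5.  60.] [459.   5.  26.]
scene [422. 207.] 241 [591. 289.  60.] [574. 302.  26.]
scene [314.9 217.6] 169 [582.  63.  60.] [565.  65.  26.]
scene [293.9 216.7] 29 [574.  20.  60.] [556.  20.  26.]
scene [276.3 228. ] 179 [594. -19.  60.] [578. -20.  26.]
top [356.7 180. ] 136 [564. -20.  60.] [574. -24.  26.]
top [211.1 201.6] 714 [546. 295.  60.] [554. 302.  26.]
top [317.7 189.4] 139 [551.  66.  60.] [560.  65.  26.]
top [338.7 192.7] 63 [540.  21.  60.] [548.  19.  26.]
top [219.1 229.4] 259 [484. 281.  60.] [490. 288.  26.]
top [372.1 237.9] 169 [436. -38.  60.] [441. -43.  26.]
top [350.1 235.4] 54 [446.   7.  60.] [451.   4.  26.]
top [333.  247.7] 164 [423.  46.  60.] [427.  44.  26.]
```

View pics/crop0.png

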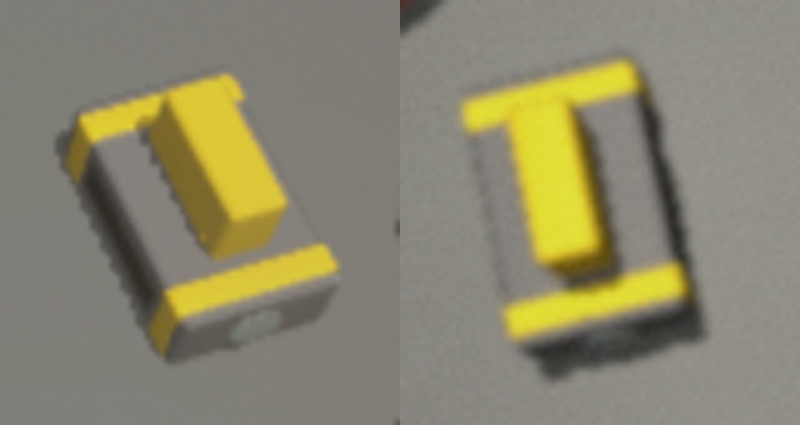

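The crop confirms it: a grey body with yellow bands and a yellow grip block. Its top-face corners in the right half are at about (462,103), (637,60), (688,295) and (508,338). I'll measure it and the cradle from these.

```bash
python3 - <<'E'
from h import *
P=np.array([ray('top',(180+(x-400)/5,170+y/5),40)[:2] for x,y in[(462,103),(637,60),(688,295),(508,338)]])
print(P.round(),P.mean(0)); d=P[:2].mean(0)-P[2:].mean(0);print(np.degrees(np.arctan2(d[1],d[0])),np.hypot(*d))
K=np.array([ray('top',p,24)[:2] for p in[(356.7,180),(317.7,189.4),(372.1,237.9),(333,247.7)]])
K2=np.array([ray('scene',p,24)[:2] for p in[(276.3,228),(314.9,217.6),(261.7,176.9),(297.9,167.5)]])
for k in(K,K2):
  d=k[:2].mean(0)-k[2:].mean(0);print(k.mean(0),np.degrees(np.arctan2(d[1],d[0])),d)
E
```

```text
[[579. 339.]
 [592. 262.]
 [485. 245.]
 [474. 323.]] [532.47577958 292.47166701]
8.866548830374427 107.66885568491269
[500.86211264  10.60020017] 8.518361398676047 [133.00945915  19.92197613]
[503.04060323  12.44163157] 8.611150636440732 [135.04217168  20.45009147]
```

Emit:
{"fn": "play_rows", "kwargs": {"increments": [[48,-38,0,8.5,0],[48,-38,0,8.5,0],[48,-38,0,8.5,0],[48,-38,0,8.5,0],[48,-38,0,0,0],[48,-38,0,0,0],[0,0,0,0,0],[0,0,0,0,0]]}}

```text
time_s: 1.1
ee_pos: [531.7, 292.5, 227.4]
ee_rot: [180.0, -0.1, -171.2]
force: [0.3, -0.0, -0.4]
gripper_width: 91.3
```

```bash
python3 - <<'E'
from h import *
s=env.state();im=env.grab_frame('wrist');cv2.imwrite('pics/w1.png',im[:,:,::-1]);np.savez('w1.npz',p=s['ee_pos'],r=s['ee_rot'])
print(s['time_s'],s['ee_pos'],s['ee_rot'],s['qpos'],s['force'])
E
```

```text
1.1 [531.7389928  292.52301259 227.38317732] [ 1.79986047e+02 -9.67536428e-02 -1.71178116e+02] [ 2.77069347e+01  2.12667578e+01  8.52563177e+01  4.64152252e-02
  7.35639587e+01 -7.11281043e+01] [ 0.34636015 -0.03883137 -0.44373842]
```

View pics/w1.png

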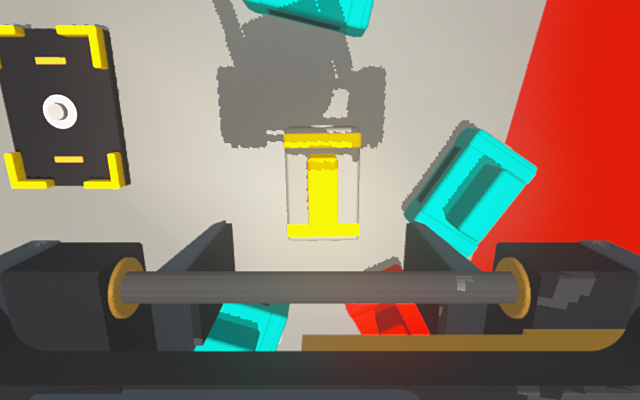

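The wrist view shows the head centred between the fingers. The grip block spans columns 308–338 and rows 155–225, the body spans rows 127–240, and yaw looks aligned. The turquoise and red neighbours sit beside the fingers.

```bash
python3 - <<'E'
from h import *
d=np.load('w1.npz');pose=(d['p'],d['r'])
im=cv2.imread('pics/w1.png')[:,:,::-1].copy()
cv2.imwrite('pics/w1c.png',cv2.resize(im[110:255,260:400],None,fx=4,fy=4)[:,:,::-1])
m=ymask(im)
for r in(165,175,185,195,205,215):
  c=np.where(m[r,295:350])[0]+295; a=ray('wrist',(c[0],r),79,pose=pose);b=ray('wrist',(c[-1]+1,r),79,pose=pose);mm=(a+b)/2
  print(r,c[0],c[-1],a.round(1),b.round(1),mm.round(1))
for p,z in[((287,239),40),((359,239),40),((285,133),40),((361,133),40),((308,168),79),((338,168),79)]:print(p,ray('wrist',p,z,pose=pose).round(1))
E
```

```text
165 307 337 [508.9 278.   79. ] [504.6 305.6  79. ] [506.7 291.8  79. ]
175 308 337 [517.7 280.2  79. ] [513.6 307.1  79. ] [515.7 293.7  79. ]
185 308 337 [526.9 281.6  79. ] [522.7 308.6  79. ] [524.8 295.1  79. ]
195 308 337 [536.2 282.9  79. ] [532.  310.2  79. ] [534.1 296.6  79. ]
205 309 337 [545.5 285.2  79. ] [541.4 311.8  79. ] [543.4 298.5  79. ]
215 309 337 [555.  286.6  79. ] [550.9 313.4  79. ] [553. 300.  79.]
(287, 239) [597.2 267.9  40. ]
(359, 239) [585.4 344.3  40. ]
(285, 133) [486.7 251.5  40. ]
(361, 133) [475.2 325.9  40. ]
(308, 168) [511.4 279.3  79. ]
(338, 168) [507.3 306.   79. ]
```

View pics/w1c.png

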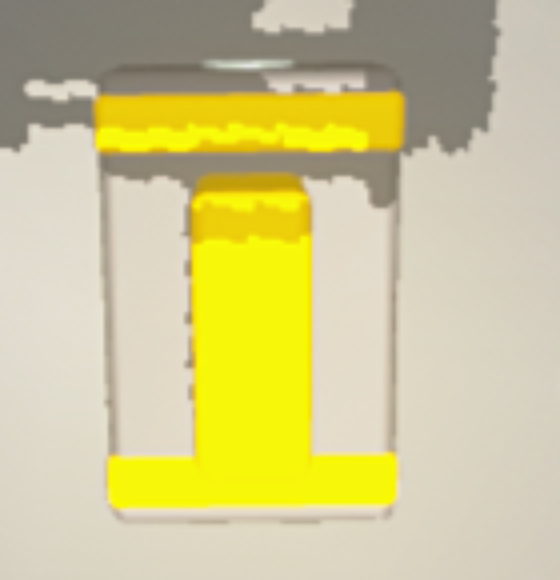

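Emit:
{"fn": "play_rows", "kwargs": {"increments": [[3,4,-40,0,0],[0,0,-40,0,0],[0,0,-35,0,0],[0,0,-25,0,0],[0,0,-17,0,0],[0,0,-10,0,0],[0,0,0,0,0],[0,0,0,0,0]], "newtons": 30}}

```text
time_s: 2.15
ee_pos: [535.9, 296.9, 61.9]
ee_rot: [180.0, 0.1, -171.1]
force: [0.4, -0.7, 0.8]
gripper_width: 91.4
```

```bash
python3 - <<'E'
from h import *
s=env.state();print(s['ee_pos'],s['ee_rot'],s['force'])
cv2.imwrite('pics/w2.png',env.grab_frame('wrist')[:,:,::-1])
E
```

```text
[535.85272101 296.91896209  61.94120952] [ 1.79958365e+02  1.01134888e-01 -1.71137746e+02] [ 0.42064195 -0.72143468  0.78165409]
```

View pics/w2.png

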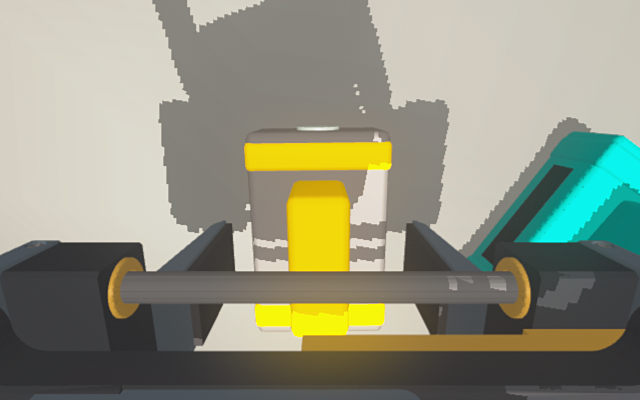

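The grip block (columns 288–350) is centred between the fingers (about 233 and 405), and nothing is touching. I'll close the fingers and do a small test lift.

Emit:
{"fn": "play_rows", "kwargs": {"increments": [[0,0,0,0,1],[0,0,0,0,1],[0,0,0,0,1],[0,0,0,0,1],[0,0,0,0,1],[0,0,0,0,1],[0,0,0,0,1],[0,0,8,0,1],[0,0,12,0,1],[0,0,0,0,1]], "newtons": 35}}

```text
time_s: 3.45
ee_pos: [536.0, 296.9, 82.2]
ee_rot: [180.0, 0.1, -171.1]
force: [0.1, -0.3, -5.4]
gripper_width: 27.7
```

```bash
python3 - <<'E'
from h import *
d=np.load('w1.npz');pose=(d['p'],d['r'])
im=cv2.imread('pics/w1.png')[:,:,::-1].copy()
m=ymask(im)[:,:140];k,l,st,ce=cv2.connectedComponentsWithStats(m)
for i in range(1,k):
  if st[i,4]>30: print(ce[i].round(1),st[i],ray('wrist',ce[i],12,pose=pose).round(1))
g=cv2.inRange(im,(170,170,170),(255,255,255))[80:140,35:85];k,l,st,ce=cv2.connectedComponentsWithStats(g)
for i in range(1,k):
  if st[i,4]>30: c=ce[i]+[35,80];print('pin',c,st[i],ray('wrist',c,12,pose=pose).round(1),ray('wrist',c,20,pose=pose).round(1))
a=cv2.resize(im[10:200,0:140],None,fx=4,fy=4)
# pin in other views
out=[]
for n in('scene','top'):
  q=cv2.imread(f'pics/{n}0.png')[:,:,::-1].copy(); u,v=(288,198) if n=='scene' else (345,214)
  g=cv2.inRange(q,(150,150,150),(255,255,255));w=np.zeros_like(g);w[v-14:v+14,u-14:u+14]=g[v-14:v+14,u-14:u+14]
  M=cv2.moments(w,True);c=(M['m10']/M['m00'],M['m01']/M['m00']);print(n,c,M['m00'],ray(n,c,12).round(1),ray(n,c,20).round(1))
cv2.imwrite('pics/w1cr.png',a[:600,:,::-1])
E
```

```text
[11.1 30.9] [  0  25  25  12 270] [431.4 -32.8  12. ]
[88.3 41.1] [  56   25   52   45 1023] [429.2  42.9  12. ]
[49.6 60.1] [ 35  57  31   7 200] [453.1   3.8  12. ]
[ 22.7 173.9] [  4 152  51  37 894] [576.7 -30.9  12. ]
[109.5 174.5] [ 83 152  43  37 777] [562.8  63.6  12. ]
[ 68.3 159. ] [ 55 157  28   5 138] [552.4  19.2  12. ]
[113.6 278.9] [110 273  10  12  32] [690.3  68.1  12. ]
[114.7 308.1] [108 298  17  20  96] [729.9  69.4  12. ]
pin [ 59.11178615 111.29040097] [  8  15  34  34 823] [502.7  11.3  12. ] [501.8  17.1  20. ]
scene (287.7957746478873, 197.95774647887325) 142.0 [499.9  12.6  12. ] [504.5  12.6  20. ]
top (344.4920634920635, 213.8994708994709) 189.0 [502.   10.6  12. ] [500.4  11.2  20. ]
```

View pics/w1cr.png

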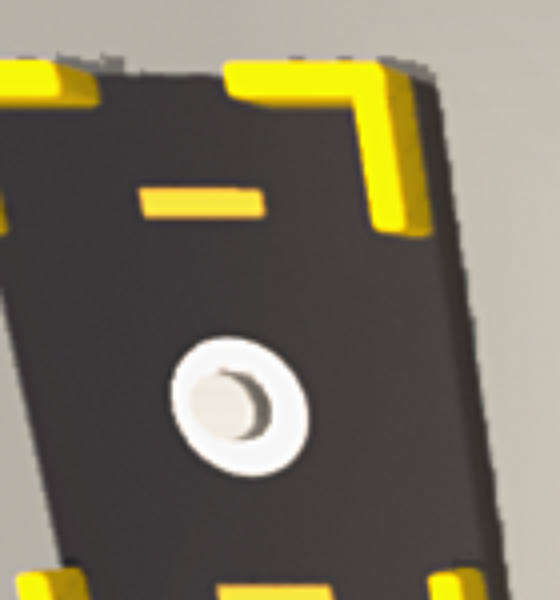

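Emit:
{"fn": "play_rows", "kwargs": {"increments": [[0,0,20,0,1],[0,0,40,0,1],[0,0,40,0,1],[0,-20,0,0,1],[-4,-40,0,0,1],[-4,-40,0,0,1],[-4,-20,0,0,1],[0,0,0,0,1],[0,0,0,0,1]]}}

```text
time_s: 4.58
ee_pos: [523.3, 177.0, 180.5]
ee_rot: [180.0, -0.0, -171.1]
force: [-0.2, 0.1, -5.5]
gripper_width: 27.9
```

The cradle measurements agree. The white ring gives (502.7, 11.3), the deck marks (502.7, 11.5) with yaw 8.8°, and the other cameras come within 3 mm. Now I'll carry the head over and stop above the kerbs.

Emit:
{"fn": "play_rows", "kwargs": {"increments": [[-2,-20,0,0,1],[-5,-40,0,0,1],[-5,-40,0,0,1],[-5,-40,0,0,1],[-3,-25,0,0,1],[0,0,-15,0,1],[0,0,-25,0,1],[0,0,-20,0,1],[0,0,-10,0,1],[0,0,0,0,1],[0,0,0,0,1]]}}

```text
time_s: 5.95
ee_pos: [504.0, 11.8, 111.6]
ee_rot: [-180.0, 0.1, -171.1]
force: [-0.1, 0.9, -5.8]
gripper_width: 27.6
```

```bash
python3 - <<'E'
from h import *
s=env.state();print(s['ee_pos'],s['ee_rot'],s['force'])
t=env.grab_frame('scene')[140:260,220:380];w=env.grab_frame('wrist')
cv2.imwrite('pics/w3.png',w[:,:,::-1]);cv2.imwrite('pics/s3.png',cv2.resize(t,None,fx=5,fy=5,interpolation=2)[:,:,::-1])
E
```

```text
[504.0074947   11.76458552 111.61786489] [-1.79992253e+02  9.22377348e-02 -1.71117096e+02] [-0.11133376  0.85221924 -5.79343823]
```

View pics/w3.png

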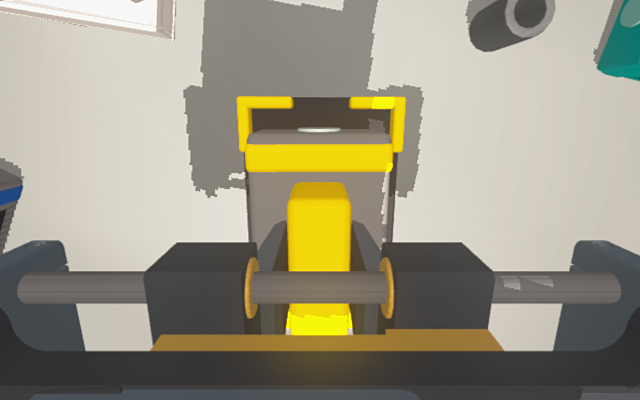

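View pics/s3.png

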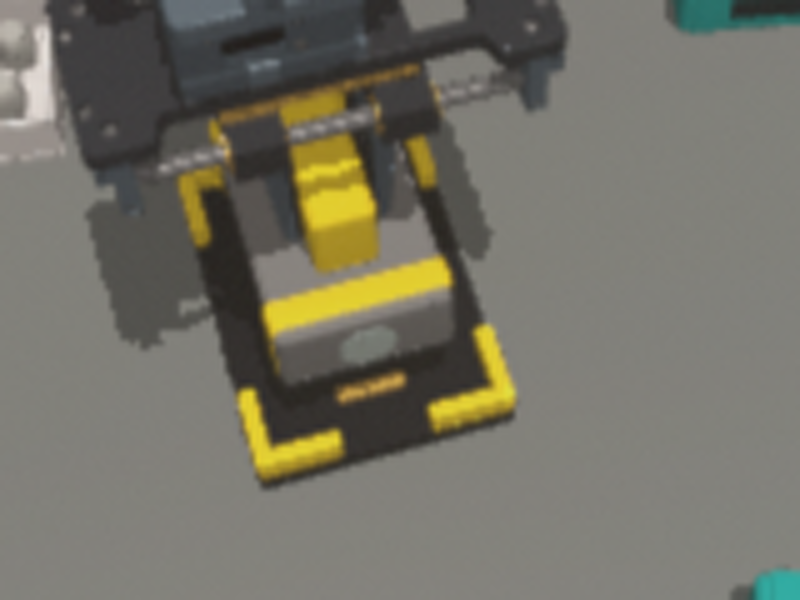

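The head is centred between the near kerbs (kerb outsides at columns 238 and 405, head at 246–392) and parallel to them. Now I'll lower it gently.

Emit:
{"fn": "play_rows", "kwargs": {"increments": [[0,0,-8,0,1],[0,0,-10,0,1],[0,0,-8,0,1],[0,0,-4,0,1],[0,0,-2,0,1],[0,0,-2,0,1],[0,0,0,0,1],[0,0,0,0,1]]}}

```text
time_s: 7.05
ee_pos: [503.4, 11.5, 77.2]
ee_rot: [180.0, 0.0, -171.1]
force: [-0.8, -0.8, -5.3]
gripper_width: 28.1
```

Emit:
{"fn": "play_rows", "kwargs": {"increments": [[0,0,-1,0,1],[0,0,-1,0,1],[0,0,-1,0,1],[0,0,0,0,1],[0,0,0,0,1]]}}

```text
time_s: 7.68
ee_pos: [503.4, 11.5, 74.0]
ee_rot: [180.0, 0.0, -171.1]
force: [-0.5, -0.1, -4.6]
gripper_width: 28.0
```

Emit:
{"fn": "play_rows", "kwargs": {"increments": [[0,0,-1,0,1],[0,0,0,0,1],[0,0,0,0,1]]}}

```text
time_s: 8.05
ee_pos: [503.4, 11.5, 73.0]
ee_rot: [180.0, 0.0, -171.1]
force: [0.1, 0.2, -3.3]
gripper_width: 28.1
```

Emit:
{"fn": "play_rows", "kwargs": {"increments": [[0,0,-1,0,1],[0,0,0,0,1],[0,0,0,0,1]]}}

```text
time_s: 8.43
ee_pos: [503.5, 11.5, 72.9]
ee_rot: [-180.0, 0.0, -171.1]
force: [-2.4, -0.1, 5.9]
gripper_width: 28.1
```

```bash
python3 - <<'E'
from h import *
s=env.state();print(s['ee_pos'],s['force'])
t=env.grab_frame('scene')[140:260,220:380]
cv2.imwrite('pics/s4.png',cv2.resize(t,None,fx=5,fy=5,interpolation=2)[:,:,::-1])
cv2.imwrite('pics/w4.png',env.grab_frame('wrist')[:,:,::-1])
E
```

```text
[503.46365259  11.53291058  72.89373278] [-2.36198573 -0.05103366  5.94846124]
```

View pics/s4.png

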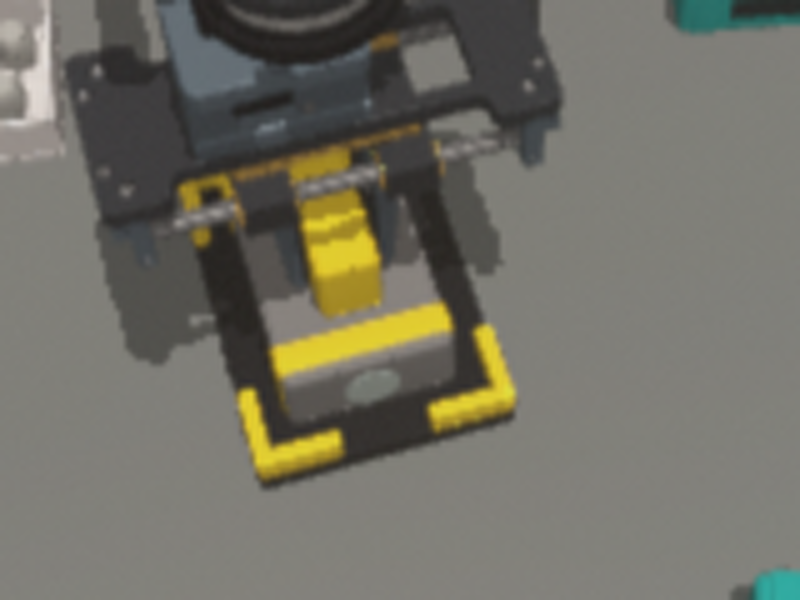

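View pics/w4.png

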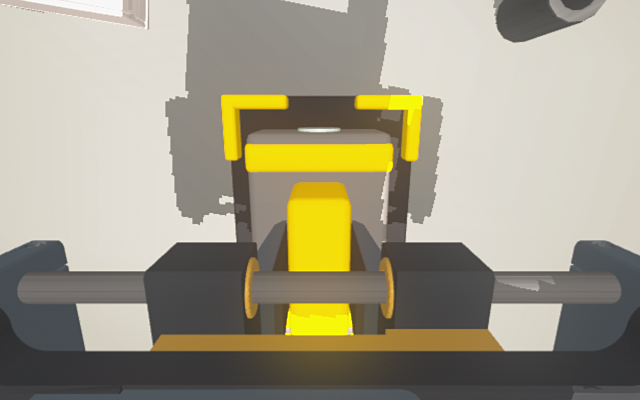

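The deck contact is firm (force went from −3.3 N to +5.9 N), and the head is centred between the kerbs. I'll open the fingers and retreat.

Emit:
{"fn": "play_rows", "kwargs": {"increments": [[0,0,0,0,0.8],[0,0,0,0,0.6],[0,0,0,0,0.3],[0,0,0,0,0.2],[0,0,0,0,0.2],[0,0,0,0,0.2],[0,0,10,0,0.2],[0,0,25,0,0.2],[0,0,40,0,0.2],[0,0,40,0,0.2],[-20,0,40,0,0.2],[-50,30,20,0,0.2],[-50,50,0,0,0.2],[0,50,0,0,0.2],[0,50,0,0,0.2],[0,0,0,0,0.2],[0,0,0,0,0.2]]}}

```text
time_s: 10.65
ee_pos: [388.9, 185.3, 247.2]
ee_rot: [-180.0, 0.0, -171.1]
force: [-0.1, 0.2, -0.1]
gripper_width: 72.9
```

```bash
python3 - <<'E'
from h import *
s=env.state();print(s['time_s'],s['ee_pos'],s['force'],s['gripper_width'])
S=env.grab_frame('scene');T=env.grab_frame('top')
cv2.imwrite('pics/S5.png',S[:,:,::-1]);cv2.imwrite('pics/T5.png',T[:,:,::-1])
cv2.imwrite('pics/c5.png',np.hstack([cv2.resize(S[145:255,250:330],None,fx=5,fy=5,interpolation=2),cv2.resize(T[160:270,305:385],None,fx=5,fy=5,interpolation=2)])[:,:,::-1])
for n,I in(('scene',S),('top',T)):
  for J in(I,cv2.imread(f'pics/{n}0.png')[:,:,::-1].copy()):
    m=cv2.inRange(cv2.cvtColor(J,cv2.COLOR_RGB2HSV),(105,150,60),(125,255,255));M=cv2.moments(m,True);print(n,'blue',M['m10']/M['m00'],M['m01']/M['m00'])
E
```

```text
10.65 [388.90479708 185.33698104 247.24144212] [-0.1243656   0.21481975 -0.12281748] 72.8854150257502
scene blue 150.0292504570384 235.20109689213893
scene blue 150.01826484018264 235.24931506849316
top blue 473.1546526867628 171.33682830930536
top blue 473.06201550387595 171.359173126615
```

View pics/c5.png

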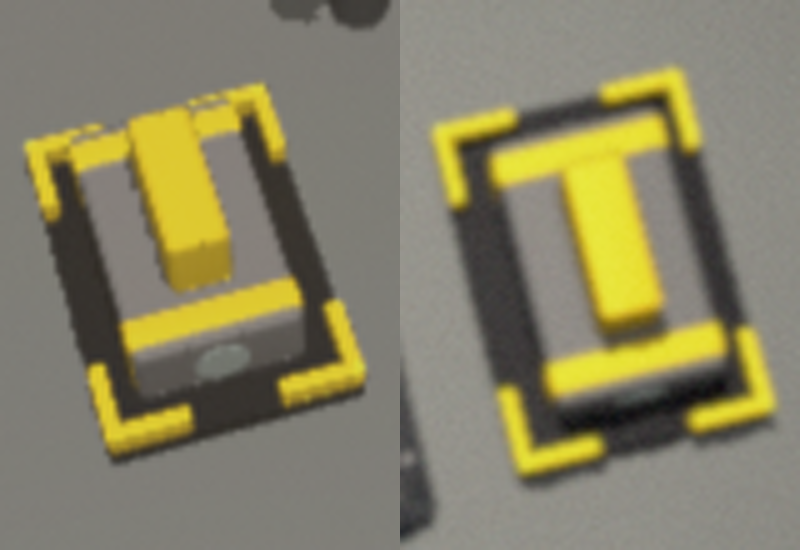

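Both views show the head flat between all four kerbs. The right-hand crop has its top corners near (490,155), (665,117), (726,350) and (547,393). One numeric check, then I'll hand it in.

```bash
python3 - <<'E'
from h import *
P=np.array([ray('top',(305+(x-400)/5,160+y/5),52)[:2] for x,y in[(490,155),(665,117),(726,350),(547,393)]])
d=P[:2].mean(0)-P[2:].mean(0);print(P.mean(0),np.degrees(np.arctan2(d[1],d[0])))
env.job_done();print(env.state()['time_s'])
E
```

```text
[501.26362047   8.63176903] 7.736493411987155
the job is handed in; nothing more can be done
the job is handed in; nothing more can be done
```

I gripped the yellow head by its block and carried it to the cradle. I lowered it in 1 mm steps until the wrist force showed firm deck contact (from −3.3 N to +5.9 N), then opened the fingers and backed away. The job was handed in at about 10.8 s of the 38 s allowed.

- **Position:** the last top view puts the head at about (501, 9) mm with yaw about 8°. The cradle is at about (502, 11) mm with yaw about 8.7°, so the head is within about 3 mm and 1°.
- **Seating:** both fixed cameras show it upright and flat between all four kerbs. The pin is hidden under the head, so I judged it pressed down from the contact force and the flat seat.
- **Blue head:** it did not move (less than 0.1 px change in both views).
- **Robot:** it was clear of everything, with the measured force near zero.
- **Disagreements:** the cameras differed by up to about 5 mm on the head's starting position, so I used the wrist view for the grasp. The head also seated with the tool about 1 mm lower than I had calculated. Neither mattered.

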